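# Find a rotor's heavy side by feel and hold it down

### The arm

A 6-joint arm with a two-finger parallel gripper is mounted at the origin on the work surface. World frame = base frame: x ahead of the robot, y to its left, z up, the work surface at z = 0. Lengths are in m, angles in rad, forces in N, time in s.
With the tool pointing down it reaches from about 0.25 to 0.8 m from the base axis. Payload 8.5 kg.
Tool frame: the origin (TCP) lies midway between the tips of the shut fingers; the grasp point (between the pads) lies 19 mm behind it; z points along the fingers, y is the line along which they close (so a half turn about z gives the same grasp; the last joint's range is limited). The gripper opens to 85 mm and grips with 20 to 120 N. Pads are 22 mm wide; open, the fingers measure 114 mm over their backs; the gripper's body (76 mm by 85 mm) begins 54 mm behind the grasp point. The pads swing forward as they close: fully open they stand 13 mm farther back than shut.
Start: joints at [-1.278, 0.238, -0.013, 1.319, 0, 1.571], TCP at [0.152, -0.503, 0.231] pointing down, gripper open.
Joint ranges: [-2.66, 2.66], [-1.03, 1.9], [-1.14, 1.46], [-1.82, 2.27], [-1.45, 1.34], [-3.14, 3.14]. Speed limits (rad/s): [2.22, 2.22, 2.79, 3.14, 3.14, 3.14].

### API

Orientations are given as a unit quaternion [w, x, y, z].
In Python, from cell import arm gives the robot as it stands. The module is installed in compiled form; this text tells all that it offers.
- The arm moves only by the tool drive_tool, never from a script. Its argument "series" is a list of rows, each an object with "slide": the shift along the tool's x, y, z in units of 50 mm (1.0 is 50 mm), a list of three; "turn": the turn about the tool's z in units of 8 degrees (1.0 is 8 degrees). A call has 1 to 20 rows; each row shifts and turns the commanded pose from where the row before left it, along the tool's axes as they then stand; what a row does not reach is not made up. A row lasts 1/10 s, in which the tool goes at most 50 mm and 8.59 degrees, less where a joint would pass 70% of its speed; a pose out of reach is approached as far as the arm can. A call is refused whole if a number of a shift passes 1 or a number of a turn 1, either way. A call with a gripper value outside its range is refused whole. "hand" is the opening, from -1 (shut) to 1 (fully open), set as the call begins (left out, the last holds). The fingers move at their own pace and stop on an object; "newtons" is the grip in N (left out, the last holds). Time passes only in rows, so rows that do not move let the fingers close. It gives the time, the measured TCP pose, the force, the opening and the grip force at its end, in the units of the state.
- arm.get_state(): the state, without advancing time (a new reading comes with each control period).
- arm.get_image(name): name is "scene" or "top"; returns the picture (420x560x3 uint8, red, green, blue); there is no depth.
- arm.camera_info(name): a dict with "fx", "fy", "cx", "cy" (pixels), "D" ([k1, k2, p1, p2, k3] as OpenCV has them; the pictures are not rectified), "rvec" (rotation vector, rad) and "tvec" (3), from world to camera coordinates, as OpenCV has them. Camera axes: x right, y down, z forward; pixel columns grow to the right and rows downward; lengths in m; the calibration is good to about 2 mm. A picture is of the moment at which its call begins. camera_info takes no time and is no camera call.
- arm.job_done(): hands the job in; it is judged then, once.
The state is a dict: "t": time; "q": joint angles; "joint_velocities": joint speeds; "tau": joint torques, N m; "ee_pos": TCP position; "tcp_rot": TCP orientation; "contact_force": force on the tool from outside, world axes, zero at the start; "moment": the same for the moment, N m; "gripper_width": opening from 0.0 (shut) to 1.0 (fully open); "grip_force": force on a finger pad.
Only numpy, scipy, OpenCV 4.12 (cv2) and the standard library are available. Lean on these libraries where they do the work, as an engineer would, in place of code of your own. Each camera call takes 0.05 s, during which the arm holds its last target. There are 200 camera calls.

### The job

The rotor on the tilted balancing stand is out of balance, with nothing to show where: grip its hub, turn it slowly to and fro and feel in the twist where its weight pulls, until you know its heavy side. Then turn the heavy side to the lowest point, next to the upright pin, and finish while still gripping the hub and holding the rotor still there, so that I can mark the light spot at the top. Leave everything else on the bench alone.

Things in the scene. Friction and masses are not known exactly. Their poses are not given: they have to be found in the camera images.
- rotor: Round aluminium disc, 150 mm across, 18 mm thick, with a hub on its upper face; looks the same all round (8 flush screws). Origin: centre of its underside, on the axis. z: spindle axis, up and out through the hub, 40 degrees (0.70 rad) from vertical. Turns endlessly both ways about z, else fixed. x and y turn with it and say nothing of the heavy side, which is hidden in the disc.
- hub (a point): Point on the axis 40 mm from the rotor's origin, half-way up the hub: a round knurled steel knob 42 mm in diameter, standing 40 mm above the disc's face (18 to 58 mm from the rotor's origin), free all round; grip it along the axis, fingers at any angle round it. Axes as the rotor's. Once a turn has stopped, some of the bearing's drag may linger in the grip, either way, so single readings mislead: average turns to and fro.
- stand: Grey steel balancing stand, fixed to the bench: base plate 210 x 150 x 18 mm, a column and a bearing housing behind and under the rotor. The bearing drags with 0.17 N m, equally both ways, so the rotor stays where it is left. Origin: on the bench, straight below the centre of the rotor's underside, which is 140 mm above it. Its -x axis is the level direction in which the spindle leans; z up.
- low_pin (a point): Top of the thin upright steel pin (7 mm thick, fixed on the stand's base plate, 88 mm high) just outside the rotor's rim, at its lowest point. From the rotor's centre it marks straight down the slope. The hidden weight pulls the heavy side towards it, with a torque about the spindle of PULL x sin(angle between heavy side and pin), PULL 0.10 to 0.15 N m: lifting the heavy side takes drag plus pull, lowering it drag less pull. Axes as the stand's.
- telltale (a joint): Tiny captive slug hidden inside the rotor's heavy side, the judge's own check, unseen and without effect on the feel: 0 m until the heavy side is within 20 degrees of its lowest point, then it has slid out to 0.0015 m. That is hardly more than the noise of a reading: go by feel.
- meter: Yellow hand-held multimeter lying on its back, 180 x 85 x 46 mm (46 at its dial). Bystander, to be left alone. Origin: underside, z up.
- driver: Screwdriver lying on the bench, black handle. Bystander, to be left alone. Origin: underside, z up.
- wrench: Steel wrench lying on the bench. Bystander, to be left alone. Origin: underside, z up.
- bracket: Aluminium channel, 160 x 100 x 45 mm, open side up. Bystander, to be left alone. Origin: underside, z up.
- spool: Grey spool, 56 mm in diameter, 42 mm high. Bystander, to be left alone. Origin: underside, z up.
- jar: Clear jar with a white lid, 60 mm in diameter, 70 mm high. Bystander, to be left alone. Origin: underside, z up.
- board: Green circuit board, 120 x 80 x 6 mm, with components up to 18 mm high. Bystander, to be left alone. Origin: underside, z up.

How it is judged:
On the way:
1. the rotor is turned by the fingers (faster than 0.05 rad/s) (contact force between rotor and the fingers above 2 N and angular speed of rotor above 0.05 rad/s), for 0.05 s.
At the end, for the whole second after the job is handed in: The rotor's heavy side is at its lowest point, towards the pin, within 20 degrees either way; the rotor is still (under 0.08 rad/s) and the fingers still grip it (over 4 N) (value of joint telltale above 0.00075 m and contact force between rotor and the fingers above 4 N and angular speed of rotor below 0.08 rad/s); the arm keeps its last pose, push and grip.
It fails at once if a bystander (meter, screwdriver, wrench, channel, spool, jar or board) is moved by more than 30 mm (distance of any of meter, driver, wrench, bracket, spool, jar, board from where it was at the start of the episode above 0.03 m).
It also fails if it takes over 64 s, if anything falls off the work surface, if the arm or the gripper's body presses on something with over 40 N, if the wrist force passes 120 N, or if a joint passes its speed limit or range.

## Working session

There is one attempt and no reset: what is moved stays moved. The work goes in short steps, Python scripts to look and compute and a tool call to move; the robot and the scene stay as the last step left them, time stands still between calls to the robot, and variables do not carry over. Pictures are saved under pics/ and viewed, at most 10 in all, crops included, and the job is handed in when it is done.

Besides the shell and the picture viewer there is one more tool, called after "Emit:" by a JSON object that holds its "fn" and its "kwargs". drive_tool: Moves the arm, as the interface text tells. Its arguments: {"type":"object","properties":{"series":{"type":"array","items":{"type":"object","properties":{"slide":{"type":"array","items":{"type":"number"}},"turn":{"type":"number"}}}},"hand":{"type":"number"},"newtons":{"type":"number"}},"required":["series"]}

```bash
mkdir -p pics; python3 - <<'E'
from cell import arm
import cv2
for n in("scene","top"):
    cv2.imwrite(f"pics/{n}0.png",arm.get_image(n)[:,:,::-1]); print(arm.camera_info(n))
s=arm.get_state(); print(s)
E
```

```text
{'fx': 390.53980478336337, 'fy': 390.53980478336337, 'cx': 287.36788734511276, 'cy': 208.5158269998688, 'D': array([-0.0232119,  0.       ,  0.       ,  0.       ,  0.       ]), 'rvec': array([ 1.06179665,  2.16275384, -1.22451592]), 'tvec': array([ 0.33529996, -0.08407334,  1.4732492 ])}
{'fx': 470.9252168745828, 'fy': 470.9252168745828, 'cx': 286.5234536428046, 'cy': 206.44352656044754, 'D': array([-0.01045069,  0.        ,  0.        ,  0.        ,  0.        ]), 'rvec': array([ 2.17710773, -2.20193844,  0.07241404]), 'tvec': array([-0.01595079,  0.49793281,  1.37725001])}
{'t': 0.1, 'q': array([-1.27799477e+00,  2.38726574e-01, -1.41415546e-02,  1.31918228e+00,
        4.21275618e-05,  1.57080255e+00]), 'joint_velocities': array([ 0.00036064,  0.00026941,  0.0019966 , -0.00276887,  0.00015406,
       -0.00116887]), 'tau': array([ 5.09282540e-05, -5.39720607e+01,  3.46997738e+01,  1.34263944e-02,
       -5.94327685e-05,  2.36623708e-05]), 'ee_pos': array([ 0.15144471, -0.50231542,  0.23074992]), 'tcp_rot': array([-6.23407016e-04,  9.89302795e-01,  1.45875243e-01, -7.06353910e-05]), 'contact_force': array([-0.14833171,  0.04851497, -1.12634071]), 'moment': array([ 0.04848485,  0.02666729, -0.05353206]), 'grip_force': 0.0, 'gripper_width': 0.9970307406580493}
```

View pics/scene0.png

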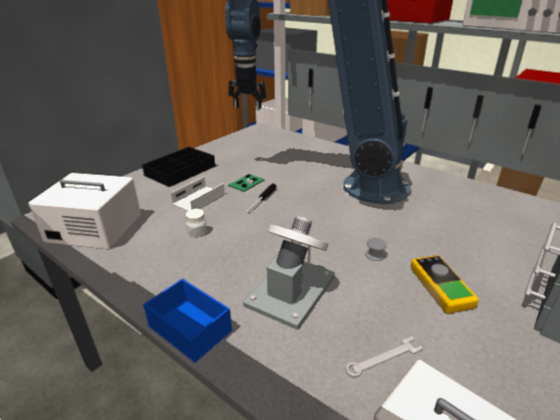

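View pics/top0.png

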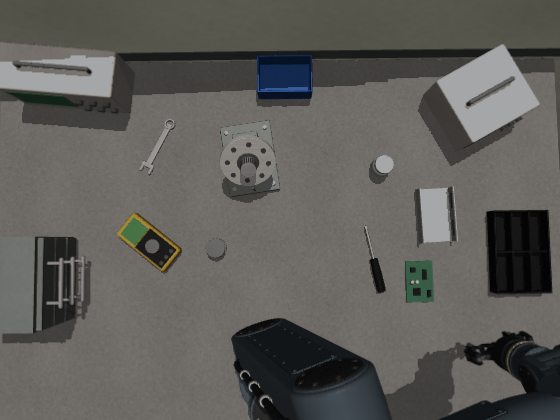

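The scene view shows the stand near (290,270). In the top view the rotor is at (248,160), the hub leans toward the robot (248,172), and the base plate corners are at about (221,127), (269,121), (279,188) and (231,198).

```bash
cat > h.py <<'E'
import numpy as np, cv2
from cell import arm
def cam(n):
    c=arm.camera_info(n);K=np.array([[c['fx'],0,c['cx']],[0,c['fy'],c['cy']],[0,0,1]])
    return K,c['D'],cv2.Rodrigues(c['rvec'])[0],c['tvec']
def ray(n,uv):
    K,D,R,t=cam(n);p=cv2.undistortPoints(np.array(uv,float).reshape(-1,1,2),K,D)[:,0]
    d=np.c_[p,np.ones(len(p))]@R; return -R.T@t,d
def plane(n,uv,z):
    o,d=ray(n,uv); return o+d*((z-o[2])/d[:,2])[:,None]
def proj(n,P):
    K,D,R,t=cam(n);return cv2.projectPoints(np.array(P,float),cv2.Rodrigues(R)[0],t,K,D)[0][:,0]
E
python3 - <<'E'
from h import *
print(plane("top",[(221,127),(269,121),(279,188),(231,198)],.018).round(3))
print(plane("top",[(215,247)],.042),plane("top",[(384,165)],.07))
a=cv2.imread("pics/top0.png")[100:220,190:310];b=cv2.imread("pics/scene0.png")[200:330,230:350]
cv2.imwrite("pics/c0.png",np.hstack([cv2.resize(a,(400,400),interpolation=2),cv2.resize(b,(400,433),interpolation=2)[:400]]))
E
```

```text
[[0.738 0.171 0.018]
 [0.754 0.028 0.018]
 [0.553 0.    0.018]
 [0.524 0.142 0.018]]
[[0.38103168 0.18631744 0.042     ]] [[ 0.6099577  -0.30183228  0.07      ]]
```

View pics/c0.png

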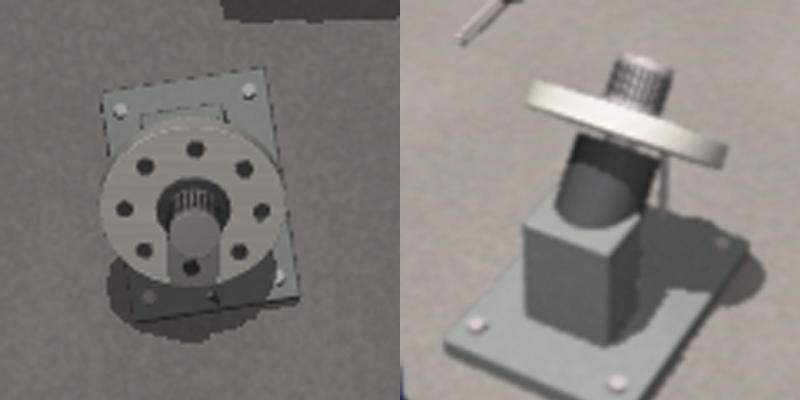

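Emit:
{"fn": "drive_tool", "kwargs": {"series": [{"slide": [0, 0, -1]}, {"slide": [0, 0, -1]}], "hand": 1}}

```text
invalid input at $.series[0]: expected keys slide, turn
```

The left crop shows the disc centred at (248,160.6) and the hub's end cap at (248.2,170), with the pin below the rim. The lean is toward the robot, close to radial.

```bash
python3 - <<'E'
from h import *
c=plane("top",[(220.6,127.9),(269.5,120.4),(279.7,189.4),(229.9,196.3)],.018);print(c.round(4))
for a,b in((3,0),(2,1)): d=c[b]-c[a];print(np.degrees(np.arctan2(d[1],d[0])))
for a,b in((0,1),(3,2)): d=c[a]-c[b];print(np.degrees(np.arctan2(-d[0],d[1])))
print("disc face ctr",plane("top",[(247.9,160.6)],.1538),"hub end",plane("top",[(248.2,169.9)],.1844))
E
```

```text
[[ 0.7349  0.1727  0.018 ]
 [ 0.756   0.0264  0.018 ]
 [ 0.5484 -0.002   0.018 ]
 [ 0.5296  0.1456  0.018 ]]
7.512773434671175
7.7735666926148825
8.19728487044252
7.276680490781569
disc face ctr [[0.61323511 0.08089471 0.1538    ]] hub end [[0.58370224 0.0778259  0.1844    ]]
```

Emit:
{"fn": "drive_tool", "kwargs": {"series": [{"slide": [0, 0, -1], "turn": 0}, {"slide": [0, 0, -1], "turn": 0}], "hand": 1}}

```text
t: 0.3
ee_pos: [0.1511, -0.5013, 0.3309]
tcp_rot: [-0.002, 0.989, 0.146, -0.0]
contact_force: [0.2, -0.6, 0.0]
gripper_width: 1.003
grip_force: 0.0
```

Emit:
{"fn": "drive_tool", "kwargs": {"series": [{"slide": [0.5, -0.79, -0.1], "turn": 0}, {"slide": [0.5, -0.79, -0.1], "turn": 0}, {"slide": [0.5, -0.79, -0.1], "turn": 0}, {"slide": [0.5, -0.79, -0.1], "turn": 0}, {"slide": [0.5, -0.79, -0.1], "turn": 0}, {"slide": [0.5, -0.79, -0.1], "turn": 0}, {"slide": [0.5, -0.79, -0.1], "turn": 0}, {"slide": [0.5, -0.79, -0.1], "turn": 0}, {"slide": [0.5, -0.79, -0.1], "turn": 0}, {"slide": [0.5, -0.79, -0.1], "turn": 0}, {"slide": [0.5, -0.79, -0.1], "turn": 0}, {"slide": [0.5, -0.79, -0.1], "turn": 0}]}}

```text
t: 1.5
ee_pos: [0.3003, 0.0329, 0.3909]
tcp_rot: [0.0, 0.989, 0.146, 0.0]
contact_force: [1.8, -0.7, 0.6]
gripper_width: 1.004
grip_force: 0.0
```

```bash
python3 - <<'E'
from h import *
s=arm.get_state();print(s['t'],s['q'].round(3),s['ee_pos'].round(3),s['tcp_rot'].round(3))
E
```

```text
1.5 [ 0.109 -0.154 -0.025  1.699 -0.     2.958] [0.3   0.033 0.391] [0.    0.989 0.146 0.   ]
```

Emit:
{"fn": "drive_tool", "kwargs": {"series": [{"slide": [-0.2, -0.03, -0.9], "turn": 0.5}, {"slide": [-0.2, -0.03, -0.9], "turn": 0.5}, {"slide": [-0.2, -0.03, -0.9], "turn": 0}, {"slide": [-0.2, -0.03, -0.9], "turn": 0}, {"slide": [-0.2, -0.03, -0.9], "turn": 0}, {"slide": [-0.2, -0.03, -0.9], "turn": 0}]}}

```text
t: 2.1
ee_pos: [0.2471, 0.0296, 0.6069]
tcp_rot: [-0.001, 0.997, 0.077, 0.025]
contact_force: [0.6, -0.4, -2.1]
gripper_width: 1.002
grip_force: 0.0
```

```bash
cat > s.py <<'E'
from h import *
from scipy.spatial.transform import Rotation as Ro
s=arm.get_state();w=s['tcp_rot'];R=Ro.from_quat(np.r_[w[1:],w[0]]).as_matrix()
print(s['t'],s['q'].round(3),s['ee_pos'].round(4),'tiltdeg',np.degrees(np.arccos(-R[2,2])).round(2),'az',np.degrees(np.arctan2(R[1,2],R[0,2])).round(1));print(R.round(3))
E
python3 s.py
```

```text
2.1 [ 0.119 -0.084  0.66   2.265  0.     3.108] [0.2471 0.0296 0.6069] tiltdeg 2.81 az 6.9
[[ 0.987  0.153  0.049]
 [ 0.153 -0.988  0.006]
 [ 0.049  0.002 -0.999]]
```

Emit:
{"fn": "drive_tool", "kwargs": {"series": [{"slide": [-0.2, -0.03, -0.8], "turn": -0.8}, {"slide": [-0.2, -0.03, -0.8], "turn": -0.8}, {"slide": [-0.2, -0.03, -0.8], "turn": -0.8}, {"slide": [-0.2, -0.03, -0.8], "turn": 0}]}}

```text
t: 2.5
ee_pos: [0.2107, 0.0231, 0.6306]
tcp_rot: [0.009, 0.968, 0.242, 0.072]
contact_force: [0.7, 0.2, 0.7]
gripper_width: 0.994
grip_force: 0.0
```

```bash
python3 s.py
```

```text
2.5 [ 1.070e-01 -1.720e-01  6.710e-01  2.267e+00  2.000e-03  2.758e+00] [0.2107 0.0231 0.6306] tiltdeg 8.37 az 6.8
[[ 0.872  0.467  0.145]
 [ 0.47  -0.883  0.017]
 [ 0.136  0.053 -0.989]]
```

Emit:
{"fn": "drive_tool", "kwargs": {"series": [{"slide": [-0.12, -0.14, -0.93], "turn": 0}, {"slide": [-0.12, -0.14, -0.93], "turn": 0}, {"slide": [-0.12, -0.14, -0.93], "turn": 0}, {"slide": [-0.12, -0.14, -0.93], "turn": 0}, {"slide": [-0.12, -0.14, -0.93], "turn": 0}, {"slide": [-0.12, -0.14, -0.93], "turn": 0}]}}

```text
t: 3.1
ee_pos: [0.1586, 0.0362, 0.6732]
tcp_rot: [0.009, 0.957, 0.239, 0.164]
contact_force: [-0.8, -0.2, 0.8]
gripper_width: 1.0
grip_force: 0.0
```

```bash
python3 s.py
```

```text
3.1 [ 0.279 -0.294  0.732  2.267 -0.029  2.925] [0.1586 0.0362 0.6732] tiltdeg 18.96 az 10.8
[[ 0.831  0.455  0.319]
 [ 0.461 -0.885  0.061]
 [ 0.31   0.096 -0.946]]
```

Emit:
{"fn": "drive_tool", "kwargs": {"series": [{"slide": [0.27, 0.15, -0.93], "turn": 0}, {"slide": [0.27, 0.15, -0.93], "turn": 0}, {"slide": [0.27, 0.15, -0.93], "turn": 0}, {"slide": [0.27, 0.15, -0.93], "turn": 0}, {"slide": [0.27, 0.15, -0.93], "turn": 0}, {"slide": [0.27, 0.15, -0.93], "turn": 0}]}}

```text
t: 3.7
ee_pos: [0.1967, 0.0351, 0.7504]
tcp_rot: [0.024, 0.936, 0.229, 0.265]
contact_force: [0.2, -1.2, -1.8]
gripper_width: 0.998
grip_force: 0.0
```

```bash
python3 s.py
```

```text
3.7 [ 0.271 -0.241  0.991  2.267 -0.062  2.915] [0.1967 0.0351 0.7504] tiltdeg 30.89 az 8.6
[[ 0.754  0.417  0.508]
 [ 0.442 -0.894  0.077]
 [ 0.486  0.166 -0.858]]
```

Emit:
{"fn": "drive_tool", "kwargs": {"series": [{"slide": [0.44, 0.26, -0.86], "turn": 0}, {"slide": [0.44, 0.26, -0.86], "turn": 0}, {"slide": [0.44, 0.26, -0.86], "turn": 0}, {"slide": [0.44, 0.26, -0.86], "turn": 0}]}}

```text
t: 4.1
ee_pos: [0.2459, 0.0433, 0.8647]
tcp_rot: [0.06, 0.87, 0.261, 0.413]
contact_force: [0.1, 0.0, -1.2]
gripper_width: 1.003
grip_force: 0.0
```

```bash
python3 s.py
```

```text
4.1 [ 0.533 -0.139  1.379  2.266 -0.289  2.964] [0.2459 0.0433 0.8647] tiltdeg 49.33 az 8.4
[[ 0.522  0.405  0.75 ]
 [ 0.505 -0.856  0.111]
 [ 0.687  0.321 -0.652]]
```

Emit:
{"fn": "drive_tool", "kwargs": {"series": [{"slide": [-0.6, -0.27, 0.68], "turn": 0}, {"slide": [-0.6, -0.27, 0.68], "turn": 0}, {"slide": [-0.6, -0.27, 0.68], "turn": 0}, {"slide": [-0.6, -0.27, 0.68], "turn": 0}, {"slide": [-0.6, -0.27, 0.68], "turn": 0}, {"slide": [-0.6, -0.27, 0.68], "turn": 0}, {"slide": [-0.6, -0.27, 0.68], "turn": 0}, {"slide": [-0.6, -0.27, 0.68], "turn": 0}, {"slide": [-0.6, -0.27, 0.68], "turn": 0}, {"slide": [-0.6, -0.27, 0.68], "turn": 0}]}}

```text
t: 5.1
ee_pos: [0.2793, 0.0347, 0.4896]
tcp_rot: [0.067, 0.877, 0.243, 0.409]
contact_force: [0.1, -0.7, -0.1]
gripper_width: 0.999
grip_force: 0.0
```

```bash
python3 s.py
```

```text
5.1 [ 0.195 -0.789 -0.371  1.137 -0.066  2.767] [0.2793 0.0347 0.4896] tiltdeg 48.98 az 6.2
[[ 0.547  0.371  0.75 ]
 [ 0.48  -0.873  0.081]
 [ 0.685  0.316 -0.656]]
```

Emit:
{"fn": "drive_tool", "kwargs": {"series": [{"slide": [-0.58, -0.3, 0.75], "turn": 0}, {"slide": [-0.58, -0.3, 0.75], "turn": 0}, {"slide": [-0.58, -0.3, 0.75], "turn": 0}, {"slide": [-0.58, -0.3, 0.75], "turn": 0}]}}

```text
t: 5.5
ee_pos: [0.306, 0.0435, 0.2929]
tcp_rot: [0.067, 0.877, 0.243, 0.409]
contact_force: [2.4, 0.2, 0.3]
gripper_width: 0.997
grip_force: 0.0
```

```bash
python3 s.py
```

```text
5.5 [ 0.239 -0.833 -0.882  0.67  -0.098  2.796] [0.306  0.0435 0.2929] tiltdeg 49.01 az 6.2
[[ 0.547  0.371  0.75 ]
 [ 0.48  -0.873  0.082]
 [ 0.686  0.316 -0.656]]
```

Emit:
{"fn": "drive_tool", "kwargs": {"series": [{"slide": [-0.64, -0.08, 0.5], "turn": 0}, {"slide": [-0.64, -0.08, 0.5], "turn": 0}]}}

```text
t: 5.7
ee_pos: [0.305, 0.025, 0.2139]
tcp_rot: [0.066, 0.876, 0.245, 0.409]
contact_force: [1.6, -0.2, -0.1]
gripper_width: 1.002
grip_force: 0.0
```

```bash
python3 s.py
```

```text
5.7 [-0.015 -0.82  -1.083  0.457  0.097  2.625] [0.305  0.025  0.2139] tiltdeg 48.99 az 6.5
[[ 0.545  0.376  0.75 ]
 [ 0.484 -0.871  0.085]
 [ 0.685  0.316 -0.656]]
```

Emit:
{"fn": "drive_tool", "kwargs": {"series": [{"slide": [-0.42, -0.22, 0.15], "turn": 0}, {"slide": [-0.42, -0.22, 0.15], "turn": 0}, {"slide": [-0.42, -0.22, 0.15], "turn": 0}]}}

```text
t: 6.0
ee_pos: [0.2681, 0.019, 0.1782]
tcp_rot: [0.062, 0.881, 0.246, 0.399]
contact_force: [0.2, 0.0, -0.2]
gripper_width: 0.994
grip_force: 0.0
```

```bash
python3 s.py
```

```text
6.0 [-0.173 -0.898 -1.141  0.517  0.213  2.515] [0.2681 0.019  0.1782] tiltdeg 47.62 az 6.7
[[ 0.561  0.384  0.734]
 [ 0.483 -0.871  0.086]
 [ 0.672  0.306 -0.674]]
```

Emit:
{"fn": "drive_tool", "kwargs": {"series": [{"slide": [-0.4, -0.27, 0.11], "turn": 0}, {"slide": [-0.4, -0.27, 0.11], "turn": 0}, {"slide": [-0.4, -0.27, 0.11], "turn": 0}, {"slide": [-0.4, -0.27, 0.11], "turn": 0}]}}

```text
t: 6.4
ee_pos: [0.2259, 0.0078, 0.1383]
tcp_rot: [0.059, 0.892, 0.262, 0.363]
contact_force: [-0.9, -0.1, -0.9]
gripper_width: 1.003
grip_force: 0.0
```

```bash
python3 s.py
```

```text
6.4 [-0.801 -0.847 -1.141  0.765  0.578  1.924] [0.2259 0.0078 0.1383] tiltdeg 43.11 az 7.2
[[ 0.599  0.426  0.678]
 [ 0.511 -0.855  0.086]
 [ 0.616  0.295 -0.73 ]]
```

Emit:
{"fn": "drive_tool", "kwargs": {"series": [{"slide": [-0.4, -0.35, 0.11], "turn": 0}, {"slide": [-0.4, -0.35, 0.11], "turn": 0}]}}

```text
t: 6.6
ee_pos: [0.2018, 0.0034, 0.1137]
tcp_rot: [0.056, 0.903, 0.271, 0.329]
contact_force: [0.4, -1.0, -0.7]
gripper_width: 0.998
grip_force: 0.0
```

```bash
python3 s.py
```

```text
6.6 [-1.112 -0.746 -1.141  0.915  0.637  1.532] [0.2018 0.0034 0.1137] tiltdeg 39.04 az 7.0
[[ 0.636  0.452  0.625]
 [ 0.526 -0.847  0.077]
 [ 0.564  0.28  -0.777]]
```

Emit:
{"fn": "drive_tool", "kwargs": {"series": [{"slide": [0.6, 0.27, -0.6], "turn": 0}, {"slide": [0.6, 0.27, -0.6], "turn": 0}, {"slide": [0.75, 0.29, 0.48], "turn": 0}, {"slide": [0.75, 0.29, 0.48], "turn": 0}, {"slide": [0.75, 0.29, 0.48], "turn": 0}, {"slide": [0.75, 0.29, 0.48], "turn": 0}, {"slide": [0.75, 0.29, 0.48], "turn": 0}, {"slide": [0.75, 0.29, 0.48], "turn": 0}, {"slide": [0, 0, 0], "turn": 0}]}}

```text
t: 7.5
ee_pos: [0.3735, 0.0287, 0.1744]
tcp_rot: [0.05, 0.909, 0.282, 0.303]
contact_force: [-1.1, -0.2, -0.0]
gripper_width: 1.0
grip_force: 0.0
```

```bash
python3 s.py; python3 - <<'E'
from h import *
for n in("top","scene"):
    im=arm.get_image(n)[:,:,::-1]; 
    cv2.imwrite(f"pics/{n}1.png",im)
a=cv2.imread("pics/top1.png")[100:300,160:360];b=cv2.imread("pics/scene1.png")[150:350,190:390]
cv2.imwrite("pics/c1.png",np.hstack([cv2.resize(a,(400,400)),cv2.resize(b,(400,400))]))
E
```

```text
7.5 [ 0.02  -0.431 -0.962  0.419  0.069  2.582] [0.3735 0.0287 0.1744] tiltdeg 35.77 az 8.0
[[ 0.657  0.483  0.579]
 [ 0.543 -0.836  0.081]
 [ 0.523  0.261 -0.811]]
```

View pics/c1.png

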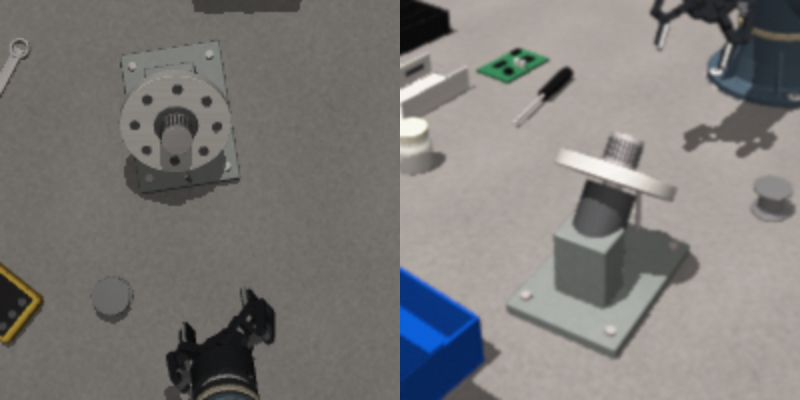

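The left crop shows the tilted gripper at about (215,350) in the crop, with fingers reaching toward the stand and everything else untouched. Tilt is about 4° short, so I'll correct it at the wrist limit again.

Emit:
{"fn": "drive_tool", "kwargs": {"series": [{"slide": [0.36, 0.125, -0.84], "turn": 0}, {"slide": [0.36, 0.125, -0.84], "turn": 0}, {"slide": [0.36, 0.125, -0.84], "turn": 0}, {"slide": [0.36, 0.125, -0.84], "turn": 0}, {"slide": [0.36, 0.125, -0.84], "turn": 0}, {"slide": [0.36, 0.125, -0.84], "turn": 0}, {"slide": [0.36, 0.125, -0.84], "turn": 0}, {"slide": [0.36, 0.125, -0.84], "turn": 0}, {"slide": [0.36, 0.125, -0.84], "turn": 0}, {"slide": [0.36, 0.125, -0.84], "turn": 0}, {"slide": [0.36, 0.125, -0.84], "turn": 0}, {"slide": [0.36, 0.125, -0.84], "turn": 0}, {"slide": [0, 0, 0], "turn": 0}]}}

```text
t: 8.9
ee_pos: [0.2533, 0.0405, 0.7192]
tcp_rot: [0.051, 0.908, 0.28, 0.308]
contact_force: [0.9, 0.0, 0.5]
gripper_width: 1.0
grip_force: 0.0
```

```bash
python3 s.py
```

```text
8.9 [ 0.216 -0.359  0.64   1.936 -0.048  2.744] [0.2533 0.0405 0.7192] tiltdeg 36.42 az 7.7
[[ 0.654  0.476  0.588]
 [ 0.539 -0.839  0.08 ]
 [ 0.531  0.265 -0.805]]
```

Emit:
{"fn": "drive_tool", "kwargs": {"series": [{"slide": [0.45, 0.25, -0.7], "turn": 0}, {"slide": [0.45, 0.25, -0.7], "turn": 0}, {"slide": [0, 0, 0], "turn": 0}]}}

```text
t: 9.2
ee_pos: [0.2561, 0.0393, 0.7773]
tcp_rot: [0.051, 0.909, 0.28, 0.306]
contact_force: [0.3, -0.5, -0.5]
gripper_width: 0.995
grip_force: 0.0
```

```bash
python3 s.py
```

```text
9.2 [ 0.196 -0.2    1.026  2.167 -0.037  2.728] [0.2561 0.0393 0.7773] tiltdeg 36.1 az 7.7
[[ 0.657  0.477  0.584]
 [ 0.539 -0.838  0.078]
 [ 0.527  0.263 -0.808]]
```

Emit:
{"fn": "drive_tool", "kwargs": {"series": [{"slide": [0.18, 0.04, -0.8], "turn": 0}, {"slide": [0.09, 0.02, -0.4], "turn": 0}, {"slide": [0, 0, 0], "turn": 0}]}}

```text
t: 9.5
ee_pos: [0.2365, 0.0369, 0.7985]
tcp_rot: [0.051, 0.905, 0.279, 0.318]
contact_force: [0.0, -0.1, -0.2]
gripper_width: 0.998
grip_force: 0.0
```

```bash
python3 s.py
```

```text
9.5 [ 0.207 -0.166  1.185  2.267 -0.041  2.736] [0.2365 0.0369 0.7985] tiltdeg 37.57 az 8.0
[[ 0.642  0.473  0.604]
 [ 0.538 -0.839  0.085]
 [ 0.547  0.27  -0.793]]
```

Emit:
{"fn": "drive_tool", "kwargs": {"series": [{"slide": [0.1, 0.06, -0.5], "turn": 0}, {"slide": [0, 0, 0], "turn": 0}]}}

```text
t: 9.7
ee_pos: [0.2298, 0.0342, 0.8026]
tcp_rot: [0.052, 0.902, 0.279, 0.325]
contact_force: [-0.5, -0.1, -0.2]
gripper_width: 1.003
grip_force: 0.0
```

```bash
python3 s.py
```

```text
9.7 [ 0.176 -0.177  1.19   2.267 -0.021  2.711] [0.2298 0.0342 0.8026] tiltdeg 38.43 az 8.1
[[ 0.633  0.469  0.615]
 [ 0.537 -0.839  0.088]
 [ 0.558  0.275 -0.783]]
```

Emit:
{"fn": "drive_tool", "kwargs": {"series": [{"slide": [0.16, 0.08, -0.8], "turn": 0}, {"slide": [0, 0, 0], "turn": 0}]}}

```text
t: 9.9
ee_pos: [0.2214, 0.0355, 0.8162]
tcp_rot: [0.056, 0.894, 0.277, 0.347]
contact_force: [-0.6, 0.3, -0.1]
gripper_width: 1.003
grip_force: 0.0
```

```bash
python3 s.py
```

```text
9.9 [ 0.315 -0.19   1.218  2.267 -0.114  2.813] [0.2214 0.0355 0.8162] tiltdeg 41.18 az 8.1
[[ 0.605  0.457  0.652]
 [ 0.534 -0.84   0.093]
 [ 0.59   0.292 -0.753]]
```

Emit:
{"fn": "drive_tool", "kwargs": {"series": [{"slide": [-0.18, -0.075, 0.87], "turn": 0}, {"slide": [-0.18, -0.075, 0.87], "turn": 0}, {"slide": [-0.18, -0.075, 0.87], "turn": 0}, {"slide": [-0.18, -0.075, 0.87], "turn": 0}, {"slide": [-0.18, -0.075, 0.87], "turn": 0}, {"slide": [-0.18, -0.075, 0.87], "turn": 0}, {"slide": [-0.18, -0.075, 0.87], "turn": 0}, {"slide": [-0.18, -0.075, 0.87], "turn": 0}, {"slide": [-0.18, -0.075, 0.87], "turn": 0}, {"slide": [-0.18, -0.075, 0.87], "turn": 0}, {"slide": [-0.18, -0.075, 0.87], "turn": 0}, {"slide": [-0.18, -0.075, 0.87], "turn": 0}, {"slide": [0, 0, 0], "turn": 0}]}}

```text
t: 11.2
ee_pos: [0.4558, 0.0615, 0.377]
tcp_rot: [0.055, 0.897, 0.277, 0.339]
contact_force: [-0.1, -0.6, -0.1]
gripper_width: 0.998
grip_force: 0.0
```

```bash
cat >> s.py <<'E'
a=np.array([-np.sin(.698)*np.cos(.134),-np.sin(.698)*np.sin(.134),np.cos(.698)])
hub=np.array([.597,.079,.1706]);g=s['ee_pos']
for k in (.10,.0): print(k,'units',(R.T@(hub+k*a-.019*a-g)/.05).round(2))
E
python3 s.py
```

```text
11.2 [ 0.13  -0.404 -0.477  0.796  0.007  2.674] [0.4558 0.0615 0.377 ] tiltdeg 40.2 az 8.0
[[ 0.616  0.46   0.639]
 [ 0.535 -0.84   0.09 ]
 [ 0.579  0.286 -0.764]]
0.1 units [-0.45 -0.18  3.37]
0.0 units [-0.46 -0.18  5.37]
```

Emit:
{"fn": "drive_tool", "kwargs": {"series": [{"slide": [-0.1, -0.04, 0.86], "turn": 0}, {"slide": [-0.1, -0.04, 0.86], "turn": 0}, {"slide": [-0.1, -0.04, 0.86], "turn": 0}, {"slide": [-0.15, -0.06, 0.79], "turn": 0}, {"slide": [0, 0, 0], "turn": 0}]}}

```text
t: 11.7
ee_pos: [0.5485, 0.0725, 0.2383]
tcp_rot: [0.055, 0.896, 0.277, 0.342]
contact_force: [-1.0, 0.2, -0.5]
gripper_width: 1.003
grip_force: 0.0
```

```bash
python3 s.py; python3 - <<'E'
from h import *
a=arm.get_image("top")[110:230,190:310,::-1];b=arm.get_image("scene")[180:300,240:360,::-1]
cv2.imwrite("pics/c2.png",np.hstack([cv2.resize(a,(400,400),interpolation=2),cv2.resize(b,(400,400),interpolation=2)]))
E
```

```text
11.7 [ 0.127 -0.155 -0.698  0.32   0.008  2.672] [0.5485 0.0725 0.2383] tiltdeg 40.5 az 8.0
[[ 0.613  0.459  0.643]
 [ 0.534 -0.84   0.09 ]
 [ 0.582  0.288 -0.76 ]]
0.1 units [-0.11 -0.05  0.05]
0.0 units [-0.13 -0.05  2.05]
```

View pics/c2.png

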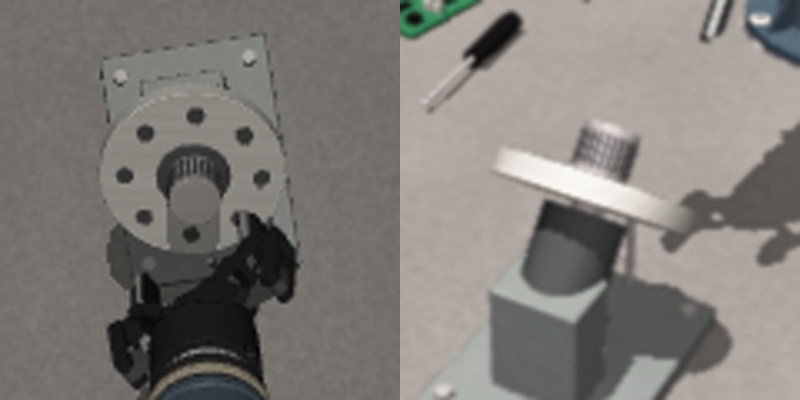

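The top crop shows the open fingers at (245,215) and (140,290), straddling the hub axis at (193,200), so alignment is good. I'll advance and close.

Emit:
{"fn": "drive_tool", "kwargs": {"series": [{"slide": [-0.04, -0.02, 0.65], "turn": 0}, {"slide": [-0.04, -0.02, 0.65], "turn": 0}, {"slide": [-0.04, -0.01, 0.66], "turn": 0}, {"slide": [0, 0, 0], "turn": 0}]}}

```text
t: 12.2
ee_pos: [0.6097, 0.0809, 0.1649]
tcp_rot: [0.056, 0.895, 0.277, 0.345]
contact_force: [0.2, 0.7, 0.0]
gripper_width: 0.997
grip_force: 0.0
```

Emit:
{"fn": "drive_tool", "kwargs": {"series": [{"slide": [0, 0, 0], "turn": 0}, {"slide": [0, 0, 0], "turn": 0}, {"slide": [0, 0, 0], "turn": 0}, {"slide": [0, 0, 0], "turn": 0}, {"slide": [0, 0, 0], "turn": 0}], "hand": -1, "newtons": 40}}

```text
t: 12.7
ee_pos: [0.6072, 0.0839, 0.1673]
tcp_rot: [0.053, 0.894, 0.278, 0.347]
contact_force: [-15.2, 12.5, 9.3]
gripper_width: 0.476
grip_force: 38.2
```

```bash
cat > m.py <<'E'
from h import *
from scipy.spatial.transform import Rotation as Ro
s=arm.get_state();w=s['tcp_rot'];R=Ro.from_quat(np.r_[w[1:],w[0]]).as_matrix()
x=np.array([.991,.134,0]);a=-R[:,2]; # angle of tool x about spindle axis a from down-slope
down=np.array([0,0,-1.])-a*(-a[2]);down/=np.linalg.norm(down);l=np.cross(a,down)
th=np.degrees(np.arctan2(R[:,0]@l,R[:,0]@down))
row=[s['t'],th,s['moment']@a,s['tau'][5],*(s['moment']@R),*(s['contact_force']@R),s['grip_force'],s['q'][5]]
print(np.round(row,3),s['ee_pos'].round(4))
open('log.txt','a').write(' '.join(map(str,row))+'\n')
E
python3 m.py
```

```text
[ 1.27000e+01 -1.54024e+02 -6.00000e-03  3.50000e-02  3.37100e+00
 -6.10000e-02  6.00000e-03  2.97800e+00 -1.47800e+01 -1.56890e+01
  3.82080e+01  2.67400e+00] [0.6072 0.0839 0.1673]
```

Emit:
{"fn": "drive_tool", "kwargs": {"series": [{"slide": [0, -0.06, -0.06], "turn": 0}, {"slide": [0, 0, 0], "turn": 0}]}}

```text
t: 12.9
ee_pos: [0.606, 0.0837, 0.1681]
tcp_rot: [0.056, 0.895, 0.277, 0.346]
contact_force: [16.2, 1.8, -14.5]
gripper_width: 0.468
grip_force: 54.7
```

```bash
python3 m.py
```

```text
[ 1.29000e+01 -1.53642e+02  8.70000e-02  1.16000e-01  2.94000e-01
 -2.50000e-01 -8.70000e-02  2.25200e+00  1.64400e+00  2.16080e+01
  5.46880e+01  2.67900e+00] [0.606  0.0837 0.1681]
```

Emit:
{"fn": "drive_tool", "kwargs": {"series": [{"slide": [0, 0, 0], "turn": -0.5}, {"slide": [0, 0, 0], "turn": -0.5}, {"slide": [0, 0, 0], "turn": -0.5}, {"slide": [0, 0, 0], "turn": -0.5}, {"slide": [0, 0, 0], "turn": -0.5}]}}

```text
t: 13.4
ee_pos: [0.6048, 0.0852, 0.1673]
tcp_rot: [0.114, 0.832, 0.43, 0.331]
contact_force: [8.8, 12.6, -13.4]
gripper_width: 0.475
grip_force: 55.1
```

```bash
python3 m.py
```

```text
[ 1.34000e+01 -1.33741e+02 -6.90000e-02  1.06800e+00  2.21100e+00
  8.47000e-01  6.90000e-02  7.48500e+00 -8.34000e+00  1.70320e+01
  5.50960e+01  2.32700e+00] [0.6048 0.0852 0.1673]
```

Emit:
{"fn": "drive_tool", "kwargs": {"series": [{"slide": [0, 0, 0], "turn": -0.5}, {"slide": [0, 0, 0], "turn": -0.5}, {"slide": [0, 0, 0], "turn": -0.5}, {"slide": [0, 0, 0], "turn": -0.5}, {"slide": [0, 0, 0], "turn": -0.5}]}}

```text
t: 13.9
ee_pos: [0.6034, 0.0861, 0.1661]
tcp_rot: [0.168, 0.745, 0.569, 0.306]
contact_force: [2.7, 15.6, -13.1]
gripper_width: 0.472
grip_force: 55.5
```

```bash
python3 m.py
```

```text
[  13.9   -113.876   -0.122    1.032    2.911    2.072    0.122   11.804
  -10.451   13.139   55.518    1.978] [0.6034 0.0861 0.1661]
```

Emit:
{"fn": "drive_tool", "kwargs": {"series": [{"slide": [0.04, -0.035, 0.02], "turn": -0.5}, {"slide": [0, 0, 0], "turn": -0.5}, {"slide": [0, 0, 0], "turn": -0.5}, {"slide": [0, 0, 0], "turn": -0.5}, {"slide": [0, 0, 0], "turn": -0.5}]}}

```text
t: 14.4
ee_pos: [0.6018, 0.0865, 0.1646]
tcp_rot: [0.219, 0.636, 0.689, 0.27]
contact_force: [-14.8, 3.7, 0.6]
gripper_width: 0.472
grip_force: 58.1
```

```bash
python3 m.py
```

```text
[ 14.4   -93.634  -0.164   1.003   3.124   0.841   0.164   5.074 -10.634
  -9.686  58.052   1.634] [0.6018 0.0865 0.1646]
```

Emit:
{"fn": "drive_tool", "kwargs": {"series": [{"slide": [0, 0, 0], "turn": -0.5}, {"slide": [0, 0, 0], "turn": -0.5}, {"slide": [0, 0, 0], "turn": -0.5}, {"slide": [0, 0, 0], "turn": -0.5}, {"slide": [0, 0, 0], "turn": -0.5}]}}

```text
t: 14.9
ee_pos: [0.6002, 0.0861, 0.1632]
tcp_rot: [0.262, 0.507, 0.789, 0.227]
contact_force: [-21.1, 2.2, 1.6]
gripper_width: 0.479
grip_force: 58.5
```

```bash
python3 m.py
```

```text
[ 14.9   -73.605  -0.231   0.943   3.257   1.796   0.231   9.119 -12.511
 -14.566  58.459   1.285] [0.6002 0.0861 0.1632]
```

Emit:
{"fn": "drive_tool", "kwargs": {"series": [{"slide": [0, 0, 0], "turn": -0.5}, {"slide": [0, 0, 0], "turn": -0.5}, {"slide": [0, 0, 0], "turn": -0.5}, {"slide": [0, 0, 0], "turn": -0.5}, {"slide": [0, 0, 0], "turn": -0.5}]}}

```text
t: 15.4
ee_pos: [0.599, 0.085, 0.1619]
tcp_rot: [0.297, 0.363, 0.865, 0.176]
contact_force: [-26.6, -4.0, 1.6]
gripper_width: 0.472
grip_force: 58.9
```

```bash
python3 m.py
```

```text
[ 15.4   -53.505  -0.259   0.872   3.261   2.406   0.259  11.377 -15.784
 -18.663  58.856   0.936] [0.599  0.085  0.1619]
```

```bash
python3 - <<'E'
import numpy as np
from scipy.spatial.transform import Rotation as Ro
D=[((.606,.0837,.1681),(.056,.895,.277,.346)),((.6048,.0852,.1673),(.114,.832,.43,.331)),((.6034,.0861,.1661),(.168,.745,.569,.306)),((.6018,.0865,.1646),(.219,.636,.689,.27)),((.6002,.0861,.1632),(.262,.507,.789,.227)),((.599,.085,.1619),(.297,.363,.865,.176))]
A=[];b=[]
for p,q in D:
    R=Ro.from_quat([*q[1:],q[0]]).as_matrix();A.append(np.c_[np.eye(3),R[:,:2]]);b.append(p);print(np.degrees(np.arccos(-R[2,2])).round(2),np.degrees(np.arctan2(R[1,2],R[0,2])).round(2))
x,r,_,_=np.linalg.lstsq(np.vstack(A),np.hstack(b),rcond=None);print(x.round(4),r)
E
```

```text
41.02 8.0
40.99 8.33
40.85 8.6
40.69 8.24
40.57 8.18
40.41 7.89
[6.023e-01 8.040e-02 1.644e-01 6.200e-03 1.000e-04] [1.00068348e-07]
```

Emit:
{"fn": "drive_tool", "kwargs": {"series": [{"slide": [0, 0, 0], "turn": 0}, {"slide": [0, 0, 0], "turn": 0}, {"slide": [0, 0, 0], "turn": 0}, {"slide": [0, 0, 0], "turn": 0}], "hand": 1}}

```text
t: 15.8
ee_pos: [0.6059, 0.0859, 0.1671]
tcp_rot: [0.302, 0.363, 0.863, 0.18]
contact_force: [-0.0, -0.2, 1.0]
gripper_width: 1.002
grip_force: 0.0
```

```bash
cat >>m.py <<'E'
print('to axis, units',(R.T@(np.array([.6023,.0804,.1644])-s['ee_pos'])/.05).round(3))
E
mv log.txt log0.txt; python3 m.py
```

```text
[ 1.5800e+01 -5.3662e+01 -5.0000e-02  5.0000e-03  4.9000e-01  2.9600e-01
  5.0000e-02 -5.8600e-01  3.8200e-01 -8.2100e-01  0.0000e+00  9.3800e-01] [0.6059 0.0859 0.1671]
to axis, units [-0.019 -0.14  -0.016]
```

Emit:
{"fn": "drive_tool", "kwargs": {"series": [{"slide": [-0.02, -0.14, -0.02], "turn": 0}, {"slide": [0, 0, 0], "turn": 0}]}}

```text
t: 16.0
ee_pos: [0.6009, 0.0797, 0.1628]
tcp_rot: [0.301, 0.364, 0.863, 0.179]
contact_force: [0.5, 0.3, 0.1]
gripper_width: 1.001
grip_force: 0.0
```

Emit:
{"fn": "drive_tool", "kwargs": {"series": [{"slide": [0, 0, 0], "turn": 0}, {"slide": [0, 0, 0], "turn": 0}, {"slide": [0, 0, 0], "turn": 0}, {"slide": [0, 0, 0], "turn": 0}, {"slide": [0, 0, 0], "turn": 0}, {"slide": [0, 0, 0], "turn": 0}], "hand": -1, "newtons": 40}}

```text
t: 16.6
ee_pos: [0.6019, 0.0808, 0.1642]
tcp_rot: [0.301, 0.363, 0.863, 0.18]
contact_force: [-4.1, 1.4, 4.4]
gripper_width: 0.477
grip_force: 39.4
```

```bash
python3 m.py;rm log.txt
```

```text
[ 1.6600e+01 -5.3695e+01 -3.1000e-02 -2.0000e-02  1.2300e-01  6.2900e-01
  3.1000e-02  1.6220e+00  1.1400e+00 -5.8680e+00  3.9440e+01  9.2900e-01] [0.6019 0.0808 0.1642]
to axis, units [-0.011  0.     0.001]
```

Emit:
{"fn": "drive_tool", "kwargs": {"series": [{"slide": [0, 0, 0], "turn": -0.5}, {"slide": [0, 0, 0], "turn": -0.5}, {"slide": [0, 0, 0], "turn": -0.5}, {"slide": [0, 0, 0], "turn": -0.5}, {"slide": [0, 0, 0], "turn": -0.5}]}}

```text
t: 17.1
ee_pos: [0.6019, 0.0807, 0.1642]
tcp_rot: [0.328, 0.207, 0.913, 0.125]
contact_force: [-4.8, -1.0, 5.9]
gripper_width: 0.477
grip_force: 39.3
```

```bash
python3 m.py
```

```text
[ 17.1   -33.546  -0.235   0.918  -0.238   0.595   0.235  -0.338  -0.202
  -7.625  39.32    0.577] [0.6019 0.0807 0.1642]
to axis, units [-0.011 -0.     0.001]
```

Emit:
{"fn": "drive_tool", "kwargs": {"series": [{"slide": [0, 0, 0], "turn": -0.5}, {"slide": [0, 0, 0], "turn": -0.5}, {"slide": [0, 0, 0], "turn": -0.5}, {"slide": [0, 0, 0], "turn": -0.5}, {"slide": [0, 0, 0], "turn": -0.5}]}}

```text
t: 17.6
ee_pos: [0.6018, 0.0805, 0.1641]
tcp_rot: [0.345, 0.045, 0.935, 0.066]
contact_force: [-3.9, -2.8, 5.4]
gripper_width: 0.48
grip_force: 39.3
```

```bash
python3 m.py
```

```text
[ 17.6   -13.554  -0.327   0.865  -0.688   0.614   0.327  -0.878  -2.081
  -6.871  39.312   0.228] [0.6018 0.0805 0.1641]
to axis, units [-0.012 -0.001  0.001]
```

Centred and clean. Continuing the sweep.

Emit:
{"fn": "drive_tool", "kwargs": {"series": [{"slide": [0, 0, 0], "turn": -0.5}, {"slide": [0, 0, 0], "turn": -0.5}, {"slide": [0, 0, 0], "turn": -0.5}, {"slide": [0, 0, 0], "turn": -0.5}, {"slide": [0, 0, 0], "turn": -0.5}]}}

```text
t: 18.1
ee_pos: [0.6018, 0.0803, 0.1639]
tcp_rot: [0.351, -0.118, 0.929, 0.005]
contact_force: [-2.9, -2.9, 3.8]
gripper_width: 0.478
grip_force: 42.2
```

```bash
python3 m.py
```

```text
[18.1    6.469 -0.289  0.835 -0.646  0.615  0.289  0.214 -2.472 -5.021
 42.239 -0.121] [0.6018 0.0803 0.1639]
to axis, units [-0.013 -0.001 -0.001]
```

Emit:
{"fn": "drive_tool", "kwargs": {"series": [{"slide": [0, 0, 0], "turn": -0.5}, {"slide": [0, 0, 0], "turn": -0.5}, {"slide": [0, 0, 0], "turn": -0.5}, {"slide": [0, 0, 0], "turn": -0.5}, {"slide": [0, 0, 0], "turn": -0.5}]}}

```text
t: 18.6
ee_pos: [0.6019, 0.0801, 0.1638]
tcp_rot: [0.346, -0.277, 0.895, -0.057]
contact_force: [-0.5, -4.1, 2.1]
gripper_width: 0.477
grip_force: 43.4
```

```bash
python3 m.py
```

```text
[18.6   26.507 -0.309  0.825 -0.629  0.726  0.309  1.279 -3.844 -2.254
 43.427 -0.47 ] [0.6019 0.0801 0.1638]
to axis, units [-0.015 -0.001 -0.004]
```

Emit:
{"fn": "drive_tool", "kwargs": {"series": [{"slide": [0, 0, 0], "turn": -0.5}, {"slide": [0, 0, 0], "turn": -0.5}, {"slide": [0, 0, 0], "turn": -0.5}, {"slide": [0, 0, 0], "turn": -0.5}, {"slide": [0, 0, 0], "turn": -0.5}]}}

```text
t: 19.1
ee_pos: [0.6021, 0.0799, 0.1639]
tcp_rot: [0.331, -0.428, 0.833, -0.116]
contact_force: [1.1, -4.9, 3.2]
gripper_width: 0.473
grip_force: 43.8
```

```bash
python3 m.py
```

```text
[19.1   46.522 -0.303  0.826 -0.968  0.74   0.303  1.941 -5.176 -2.2
 43.815 -0.819] [0.6021 0.0799 0.1639]
to axis, units [-0.015 -0.002 -0.004]
```

Emit:
{"fn": "drive_tool", "kwargs": {"series": [{"slide": [0, 0, 0], "turn": -0.5}, {"slide": [0, 0, 0], "turn": -0.5}, {"slide": [0, 0, 0], "turn": -0.5}, {"slide": [0, 0, 0], "turn": -0.5}, {"slide": [0, 0, 0], "turn": -0.5}]}}

```text
t: 19.6
ee_pos: [0.6023, 0.0797, 0.1639]
tcp_rot: [0.306, -0.566, 0.746, -0.172]
contact_force: [13.9, -4.8, -9.5]
gripper_width: 0.478
grip_force: 42.9
```

```bash
python3 m.py
```

```text
[19.6   66.563 -0.357  0.872 -0.47   1.104  0.357  4.705 -5.967 15.767
 42.915 -1.168] [0.6023 0.0797 0.1639]
to axis, units [-0.017 -0.002 -0.005]
```

Emit:
{"fn": "drive_tool", "kwargs": {"series": [{"slide": [0, 0, 0], "turn": -0.5}, {"slide": [0, 0, 0], "turn": -0.5}, {"slide": [0, 0, 0], "turn": -0.5}, {"slide": [0, 0, 0], "turn": -0.5}, {"slide": [0, 0, 0], "turn": -0.5}]}}

```text
t: 20.1
ee_pos: [0.6026, 0.0796, 0.1641]
tcp_rot: [-0.271, 0.687, -0.636, 0.223]
contact_force: [5.1, -3.1, 0.5]
gripper_width: 0.48
grip_force: 44.3
```

```bash
python3 m.py
```

```text
[20.1   86.596 -0.312  0.891 -0.89   0.722  0.312  3.541 -4.012  2.651
 44.342 -1.517] [0.6026 0.0796 0.1641]
to axis, units [-0.017 -0.001 -0.007]
```

Emit:
{"fn": "drive_tool", "kwargs": {"series": [{"slide": [0, 0, 0], "turn": -0.5}, {"slide": [0, 0, 0], "turn": -0.5}, {"slide": [0, 0, 0], "turn": -0.5}, {"slide": [0, 0, 0], "turn": -0.5}, {"slide": [0, 0, 0], "turn": -0.5}]}}

```text
t: 20.6
ee_pos: [0.6028, 0.0796, 0.1643]
tcp_rot: [-0.228, 0.787, -0.507, 0.267]
contact_force: [6.4, -2.7, 0.1]
gripper_width: 0.478
grip_force: 44.1
```

```bash
python3 m.py
```

```text
[ 20.6   106.604  -0.207   0.939  -0.871   0.538   0.207   4.708  -3.325
   3.834  44.087  -1.866] [0.6028 0.0796 0.1643]
to axis, units [-0.017 -0.002 -0.007]
```

Emit:
{"fn": "drive_tool", "kwargs": {"series": [{"slide": [0, 0, 0], "turn": -0.5}, {"slide": [0, 0, 0], "turn": -0.5}, {"slide": [0, 0, 0], "turn": -0.5}, {"slide": [0, 0, 0], "turn": -0.5}, {"slide": [0, 0, 0], "turn": -0.5}]}}

```text
t: 21.1
ee_pos: [0.603, 0.0798, 0.1644]
tcp_rot: [-0.179, 0.863, -0.363, 0.302]
contact_force: [7.8, -2.1, -1.2]
gripper_width: 0.474
grip_force: 43.7
```

```bash
python3 m.py
```

```text
[ 21.1   126.594  -0.207   0.987  -0.683   0.287   0.207   5.344  -2.015
   5.759  43.685  -2.215] [0.603  0.0798 0.1644]
to axis, units [-0.017 -0.001 -0.007]
```

Emit:
{"fn": "drive_tool", "kwargs": {"series": [{"slide": [0, 0, 0], "turn": -0.5}, {"slide": [0, 0, 0], "turn": -0.5}, {"slide": [0, 0, 0], "turn": -0.5}, {"slide": [0, 0, 0], "turn": -0.5}, {"slide": [0, 0, 0], "turn": -0.5}]}}

```text
t: 21.6
ee_pos: [0.6031, 0.08, 0.1646]
tcp_rot: [-0.124, 0.913, -0.207, 0.329]
contact_force: [7.5, -1.4, -2.0]
gripper_width: 0.476
grip_force: 43.3
```

```bash
python3 m.py
```

```text
[ 21.6   146.568  -0.17    1.03   -0.218   0.169   0.17    4.764  -0.301
   6.3    43.346  -2.564] [0.6031 0.08   0.1646]
to axis, units [-0.017 -0.    -0.007]
```

Emit:
{"fn": "drive_tool", "kwargs": {"series": [{"slide": [0, 0, 0], "turn": 0.5}, {"slide": [0, 0, 0], "turn": 0.5}, {"slide": [0, 0, 0], "turn": 0.5}, {"slide": [0, 0, 0], "turn": 0.5}, {"slide": [0, 0, 0], "turn": 0.5}]}}

```text
t: 22.1
ee_pos: [0.603, 0.0798, 0.1645]
tcp_rot: [-0.18, 0.862, -0.365, 0.302]
contact_force: [7.3, -1.8, -0.7]
gripper_width: 0.48
grip_force: 43.7
```

```bash
python3 m.py
```

```text
[ 22.1   126.3     0.183  -0.972  -0.862   0.404  -0.183   5.093  -2.264
   5.113  43.707  -2.21 ] [0.603  0.0798 0.1645]
to axis, units [-0.017  0.    -0.007]
```

Emit:
{"fn": "drive_tool", "kwargs": {"series": [{"slide": [0, 0, 0], "turn": 0.5}, {"slide": [0, 0, 0], "turn": 0.5}, {"slide": [0, 0, 0], "turn": 0.5}, {"slide": [0, 0, 0], "turn": 0.5}, {"slide": [0, 0, 0], "turn": 0.5}]}}

```text
t: 22.6
ee_pos: [0.6028, 0.0796, 0.1642]
tcp_rot: [-0.229, 0.786, -0.509, 0.266]
contact_force: [6.0, -3.0, -0.1]
gripper_width: 0.48
grip_force: 44.1
```

```bash
python3 m.py
```

```text
[ 22.6   106.309   0.154  -1.021  -0.981   0.61   -0.154   4.764  -2.9
   3.691  44.109  -1.861] [0.6028 0.0796 0.1642]
to axis, units [-0.017 -0.002 -0.007]
```

Emit:
{"fn": "drive_tool", "kwargs": {"series": [{"slide": [0, 0, 0], "turn": 0.5}, {"slide": [0, 0, 0], "turn": 0.5}, {"slide": [0, 0, 0], "turn": 0.5}, {"slide": [0, 0, 0], "turn": 0.5}, {"slide": [0, 0, 0], "turn": 0.5}]}}

```text
t: 23.1
ee_pos: [0.6026, 0.0796, 0.1641]
tcp_rot: [-0.272, 0.685, -0.638, 0.222]
contact_force: [4.8, -3.7, 0.1]
gripper_width: 0.476
grip_force: 44.4
```

```bash
python3 m.py
```

```text
[ 2.3100e+01  8.6300e+01  2.9000e-02 -1.0690e+00 -9.5400e-01  7.7200e-01
 -2.9000e-02  4.0650e+00 -3.5650e+00  2.7110e+00  4.4373e+01 -1.5120e+00] [0.6026 0.0796 0.1641]
to axis, units [-0.017 -0.001 -0.007]
```

Emit:
{"fn": "drive_tool", "kwargs": {"series": [{"slide": [0, 0, 0], "turn": 0.5}, {"slide": [0, 0, 0], "turn": 0.5}, {"slide": [0, 0, 0], "turn": 0.5}, {"slide": [0, 0, 0], "turn": 0.5}, {"slide": [0, 0, 0], "turn": 0.5}]}}

```text
t: 23.6
ee_pos: [0.6023, 0.0796, 0.1639]
tcp_rot: [0.306, -0.564, 0.747, -0.171]
contact_force: [3.4, -3.9, 0.1]
gripper_width: 0.475
grip_force: 44.4
```

```bash
python3 m.py
```

```text
[ 2.3600e+01  6.6278e+01  1.6000e-02 -1.1070e+00 -6.8500e-01  8.8200e-01
 -1.6000e-02  3.1100e+00 -3.7100e+00  1.7990e+00  4.4373e+01 -1.1630e+00] [0.6023 0.0796 0.1639]
to axis, units [-0.017 -0.001 -0.007]
```

Emit:
{"fn": "drive_tool", "kwargs": {"series": [{"slide": [0, 0, 0], "turn": 0.5}, {"slide": [0, 0, 0], "turn": 0.5}, {"slide": [0, 0, 0], "turn": 0.5}, {"slide": [0, 0, 0], "turn": 0.5}, {"slide": [0, 0, 0], "turn": 0.5}]}}

```text
t: 24.1
ee_pos: [0.6022, 0.0798, 0.1637]
tcp_rot: [0.331, -0.426, 0.834, -0.115]
contact_force: [2.8, -3.4, 0.6]
gripper_width: 0.476
grip_force: 44.1
```

```bash
python3 m.py
```

```text
[ 2.4100e+01  4.6254e+01  5.0000e-03 -1.1270e+00 -3.2500e-01  7.8700e-01
 -5.0000e-03  1.2150e+00 -4.1890e+00  1.0590e+00  4.4128e+01 -8.1300e-01] [0.6022 0.0798 0.1637]
to axis, units [-0.017 -0.    -0.007]
```

Emit:
{"fn": "drive_tool", "kwargs": {"series": [{"slide": [0, 0, 0], "turn": 0.5}, {"slide": [0, 0, 0], "turn": 0.5}, {"slide": [0, 0, 0], "turn": 0.5}, {"slide": [0, 0, 0], "turn": 0.5}, {"slide": [0, 0, 0], "turn": 0.5}]}}

```text
t: 24.6
ee_pos: [0.6021, 0.0799, 0.1637]
tcp_rot: [0.346, -0.275, 0.895, -0.056]
contact_force: [2.3, -1.6, -0.1]
gripper_width: 0.478
grip_force: 43.8
```

```bash
python3 m.py
```

```text
[ 2.4600e+01  2.6237e+01  3.1000e-02 -1.1230e+00  0.0000e+00  6.1300e-01
 -3.1000e-02 -5.3300e-01 -2.3800e+00  1.3980e+00  4.3805e+01 -4.6400e-01] [0.6021 0.0799 0.1637]
to axis, units [-0.017  0.001 -0.007]
```

Emit:
{"fn": "drive_tool", "kwargs": {"series": [{"slide": [0, 0, 0], "turn": 0.5}, {"slide": [0, 0, 0], "turn": 0.5}, {"slide": [0, 0, 0], "turn": 0.5}, {"slide": [0, 0, 0], "turn": 0.5}, {"slide": [0, 0, 0], "turn": 0.5}]}}

```text
t: 25.1
ee_pos: [0.602, 0.0802, 0.1636]
tcp_rot: [0.35, -0.115, 0.929, 0.005]
contact_force: [2.9, -0.1, -1.4]
gripper_width: 0.479
grip_force: 43.6
```

```bash
python3 m.py
```

```text
[25.1    6.226  0.077 -1.097  0.358  0.563 -0.077 -1.228 -0.646  2.919
 43.601 -0.115] [0.602  0.0802 0.1636]
to axis, units [-0.016  0.002 -0.007]
```

Emit:
{"fn": "drive_tool", "kwargs": {"series": [{"slide": [0, 0, 0], "turn": 0.5}, {"slide": [0, 0, 0], "turn": 0.5}, {"slide": [0, 0, 0], "turn": 0.5}, {"slide": [0, 0, 0], "turn": 0.5}, {"slide": [0, 0, 0], "turn": 0.5}]}}

```text
t: 25.6
ee_pos: [0.6019, 0.0804, 0.1636]
tcp_rot: [0.344, 0.048, 0.935, 0.066]
contact_force: [1.1, 3.0, -0.7]
gripper_width: 0.479
grip_force: 43.6
```

```bash
python3 m.py
```

```text
[ 2.5600e+01 -1.3776e+01  9.9000e-02 -1.0550e+00  6.3200e-01  6.2500e-01
 -9.9000e-02  4.0000e-03  2.9040e+00  1.5190e+00  4.3609e+01  2.3400e-01] [0.6019 0.0804 0.1636]
to axis, units [-0.016  0.004 -0.007]
```

Emit:
{"fn": "drive_tool", "kwargs": {"series": [{"slide": [0, 0, 0], "turn": 0.5}, {"slide": [0, 0, 0], "turn": 0.5}, {"slide": [0, 0, 0], "turn": 0.5}, {"slide": [0, 0, 0], "turn": 0.5}, {"slide": [0, 0, 0], "turn": 0.5}]}}

```text
t: 26.1
ee_pos: [0.6019, 0.0806, 0.1636]
tcp_rot: [0.327, 0.209, 0.913, 0.125]
contact_force: [2.3, 4.6, 0.3]
gripper_width: 0.478
grip_force: 43.8
```

```bash
python3 m.py; cat >fit.py <<'E'
import numpy as np
d=np.loadtxt('log.txt');th=np.radians(d[:,1]);dr=np.r_[1,np.sign(np.diff(d[:,1]))]
# world-frame torque on tool about a: m = c - D*dr - P sin(th+f)
for n,y in(('moment',d[:,2]),('tau6',d[:,3])):
    A=np.c_[np.ones_like(th),-dr,-np.sin(th),-np.cos(th)];x,*_=np.linalg.lstsq(A,y,rcond=None)
    print(n,'c,D',x[:2].round(3),'P',np.hypot(*x[2:]).round(3),'phi0',np.degrees(np.arctan2(x[3],x[2])).round(1),'th for heavy low',-np.degrees(np.arctan2(x[3],x[2])).round(1),'res',np.std(y-A@x).round(3))
E
python3 fit.py
```

```text
[ 26.1   -33.788   0.129  -1.005   1.116   0.703  -0.129   0.387   4.853
   1.724  43.847   0.583] [0.6019 0.0806 0.1636]
to axis, units [-0.016  0.005 -0.007]
moment c,D [-0.009  0.183] P 0.147 phi0 49.9 th for heavy low -49.9 res 0.028
tau6 c,D [ 0.007 -0.974] P 0.154 phi0 54.5 th for heavy low -54.5 res 0.01
```

Emit:
{"fn": "drive_tool", "kwargs": {"series": [{"slide": [0, 0, 0], "turn": 0}, {"slide": [0, 0, 0], "turn": 0}, {"slide": [0, 0, 0], "turn": 0}, {"slide": [0, 0, 0], "turn": 0}], "hand": 1}}

```text
t: 26.5
ee_pos: [0.6016, 0.0802, 0.1634]
tcp_rot: [0.328, 0.208, 0.913, 0.124]
contact_force: [-0.3, 0.6, -0.3]
gripper_width: 0.999
grip_force: 0.0
```

```bash
cp log.txt log1.txt; python3 m.py
```

```text
[ 2.6500e+01 -3.3591e+01 -1.2000e-02 -2.1000e-02  3.1000e-01  4.4700e-01
  1.2000e-02  6.3600e-01  3.0600e-01  1.0500e-01  0.0000e+00  5.7900e-01] [0.6016 0.0802 0.1634]
to axis, units [-0.018  0.014 -0.005]
```

Emit:
{"fn": "drive_tool", "kwargs": {"series": [{"slide": [0, 0, 0], "turn": -0.5}, {"slide": [0, 0, 0], "turn": -0.5}, {"slide": [0, 0, 0], "turn": -0.5}, {"slide": [0, 0, 0], "turn": -0.5}, {"slide": [0, 0, 0], "turn": -0.5}]}}

```text
t: 27.0
ee_pos: [0.6016, 0.0802, 0.1635]
tcp_rot: [0.344, 0.045, 0.936, 0.065]
contact_force: [0.8, -0.4, -0.1]
gripper_width: 0.997
grip_force: 0.0
```

```bash
python3 m.py
```

```text
[ 27.    -13.442   0.032   1.154   0.14    0.551  -0.032  -0.547  -0.34
   0.571   0.      0.227] [0.6016 0.0802 0.1635]
to axis, units [-0.021  0.007 -0.005]
```

Emit:
{"fn": "drive_tool", "kwargs": {"series": [{"slide": [0, 0, 0], "turn": -0.5}, {"slide": [0, 0, 0], "turn": -0.5}, {"slide": [0, 0, 0], "turn": -0.5}, {"slide": [0, 0, 0], "turn": -0.5}, {"slide": [0, 0, 0], "turn": -0.5}]}}

```text
t: 27.5
ee_pos: [0.6016, 0.0802, 0.1635]
tcp_rot: [0.35, -0.118, 0.929, 0.004]
contact_force: [-0.0, 0.1, 0.2]
gripper_width: 1.002
grip_force: 0.0
```

```bash
python3 m.py
```

```text
[ 2.750e+01  6.559e+00  1.200e-02  1.154e+00 -5.300e-02  6.090e-01
 -1.200e-02 -1.490e-01  9.500e-02 -1.550e-01  0.000e+00 -1.220e-01] [0.6016 0.0802 0.1635]
to axis, units [-0.023 -0.001 -0.005]
```

Emit:
{"fn": "drive_tool", "kwargs": {"series": [{"slide": [0, 0, 0], "turn": -0.5}, {"slide": [0, 0, 0], "turn": -0.5}, {"slide": [0, 0, 0], "turn": -0.5}, {"slide": [0, 0, 0], "turn": -0.5}, {"slide": [0, 0, 0], "turn": -0.5}]}}

```text
t: 28.0
ee_pos: [0.6016, 0.0802, 0.1635]
tcp_rot: [0.346, -0.278, 0.894, -0.057]
contact_force: [-0.2, 0.3, 0.7]
gripper_width: 1.0
grip_force: 0.0
```

```bash
python3 m.py
```

```text
[ 2.800e+01  2.656e+01 -1.400e-02  1.154e+00 -2.650e-01  5.370e-01
  1.400e-02 -4.630e-01  1.700e-01 -6.430e-01  0.000e+00 -4.710e-01] [0.6016 0.0802 0.1635]
to axis, units [-0.021 -0.008 -0.005]
```

Emit:
{"fn": "drive_tool", "kwargs": {"series": [{"slide": [0, 0, 0], "turn": -0.5}, {"slide": [0, 0, 0], "turn": -0.5}, {"slide": [0, 0, 0], "turn": -0.5}, {"slide": [0, 0, 0], "turn": -0.5}, {"slide": [0, 0, 0], "turn": -0.5}]}}

```text
t: 28.5
ee_pos: [0.6016, 0.0802, 0.1635]
tcp_rot: [0.331, -0.429, 0.833, -0.116]
contact_force: [-0.5, 0.7, 0.2]
gripper_width: 1.004
grip_force: 0.0
```

```bash
python3 m.py
```

```text
[ 2.8500e+01  4.6558e+01  1.7000e-02  1.1540e+00 -4.7400e-01  4.4100e-01
 -1.7000e-02 -4.2600e-01  6.7200e-01 -4.4700e-01  0.0000e+00 -8.2000e-01] [0.6016 0.0802 0.1635]
to axis, units [-0.017 -0.015 -0.005]
```

Emit:
{"fn": "drive_tool", "kwargs": {"series": [{"slide": [0, 0, 0], "turn": 0}, {"slide": [0, 0, 0], "turn": 0}]}}

```text
t: 28.7
ee_pos: [0.6016, 0.0802, 0.1635]
tcp_rot: [0.331, -0.427, 0.834, -0.115]
contact_force: [-0.7, 0.0, 0.0]
gripper_width: 0.999
grip_force: 0.0
```

```bash
python3 m.py
```

```text
[ 2.8700e+01  4.6258e+01  1.8000e-02 -1.6400e-01 -3.5800e-01  4.6300e-01
 -1.8000e-02  2.5400e-01  4.3800e-01 -4.5500e-01  0.0000e+00 -8.1500e-01] [0.6016 0.0802 0.1635]
to axis, units [-0.017 -0.015 -0.005]
```

Emit:
{"fn": "drive_tool", "kwargs": {"series": [{"slide": [-0.017, -0.01, 0], "turn": 0}, {"slide": [0, 0, 0], "turn": 0}]}}

```text
t: 28.9
ee_pos: [0.6025, 0.0807, 0.1643]
tcp_rot: [0.331, -0.427, 0.833, -0.115]
contact_force: [-0.0, 1.5, 0.2]
gripper_width: 1.004
grip_force: 0.0
```

Emit:
{"fn": "drive_tool", "kwargs": {"series": [{"slide": [0, 0, 0], "turn": 0}, {"slide": [0, 0, 0], "turn": 0}, {"slide": [0, 0, 0], "turn": 0}, {"slide": [0, 0, 0], "turn": 0}, {"slide": [0, 0, 0], "turn": 0}, {"slide": [0, 0, 0], "turn": 0}], "hand": -1, "newtons": 40}}

```text
t: 29.5
ee_pos: [0.6024, 0.0804, 0.1645]
tcp_rot: [0.331, -0.427, 0.833, -0.115]
contact_force: [-5.3, -2.4, 6.5]
gripper_width: 0.478
grip_force: 39.5
```

```bash
python3 m.py
```

```text
[ 2.9500e+01  4.6380e+01 -6.0000e-03  2.3000e-02 -3.4800e-01  6.3000e-01
  6.0000e-03  1.1130e+00 -1.1520e+00 -8.5820e+00  3.9546e+01 -8.1600e-01] [0.6024 0.0804 0.1645]
to axis, units [0.    0.002 0.   ]
```

Emit:
{"fn": "drive_tool", "kwargs": {"series": [{"slide": [0, 0, 0], "turn": 0.5}, {"slide": [0, 0, 0], "turn": 0.5}, {"slide": [0, 0, 0], "turn": 0.5}, {"slide": [0, 0, 0], "turn": 0.5}, {"slide": [0, 0, 0], "turn": 0.55}]}}

```text
t: 30.0
ee_pos: [0.6024, 0.0803, 0.1645]
tcp_rot: [0.346, -0.272, 0.896, -0.055]
contact_force: [-5.1, -1.9, 5.1]
gripper_width: 0.48
grip_force: 39.3
```

```bash
python3 m.py
```

```text
[30.    25.842  0.214 -1.183  0.301  0.733 -0.214  1.101 -0.759 -7.288
 39.304 -0.457] [0.6024 0.0803 0.1645]
to axis, units [0.002 0.002 0.   ]
```

Emit:
{"fn": "drive_tool", "kwargs": {"series": [{"slide": [0, 0, 0], "turn": 0}, {"slide": [0, 0, 0], "turn": 0}, {"slide": [0, 0, 0], "turn": 0}, {"slide": [0, 0, 0], "turn": 0}]}}

```text
t: 30.4
ee_pos: [0.6024, 0.0803, 0.1645]
tcp_rot: [0.346, -0.273, 0.896, -0.055]
contact_force: [-5.4, -2.0, 5.4]
gripper_width: 0.48
grip_force: 39.3
```

```bash
python3 m.py; cp log1.txt log.txt; python3 fit.py
```

```text
[30.4   25.983 -0.132 -0.168  0.217  0.787  0.132  1.186 -0.804 -7.771
 39.301 -0.46 ] [0.6024 0.0803 0.1645]
to axis, units [0.002 0.003 0.   ]
moment c,D [-0.009  0.183] P 0.147 phi0 49.9 th for heavy low -49.9 res 0.028
tau6 c,D [ 0.007 -0.974] P 0.154 phi0 54.5 th for heavy low -54.5 res 0.01
```

Turning to and fro across the found position to confirm it.

Emit:
{"fn": "drive_tool", "kwargs": {"series": [{"slide": [0, 0, 0], "turn": 0.5}, {"slide": [0, 0, 0], "turn": 0.5}, {"slide": [0, 0, 0], "turn": 0.5}, {"slide": [0, 0, 0], "turn": 0.5}, {"slide": [0, 0, 0], "turn": 0.5}]}}

```text
t: 30.9
ee_pos: [0.6024, 0.0802, 0.1645]
tcp_rot: [0.351, -0.112, 0.93, 0.006]
contact_force: [-5.7, -0.7, 4.9]
gripper_width: 0.483
grip_force: 39.2
```

```bash
python3 m.py
```

```text
[30.9    5.875  0.256 -0.921  0.931  0.749 -0.256  1.085  0.178 -7.424
 39.235 -0.108] [0.6024 0.0802 0.1645]
to axis, units [0.002 0.004 0.   ]
```

Emit:
{"fn": "drive_tool", "kwargs": {"series": [{"slide": [0, 0, 0], "turn": -0.5}, {"slide": [0, 0, 0], "turn": -0.5}, {"slide": [0, 0, 0], "turn": -0.5}, {"slide": [0, 0, 0], "turn": -0.5}, {"slide": [0, 0, 0], "turn": -0.5}]}}

```text
t: 31.4
ee_pos: [0.6024, 0.0803, 0.1645]
tcp_rot: [0.346, -0.274, 0.895, -0.056]
contact_force: [-5.1, -1.3, 4.5]
gripper_width: 0.481
grip_force: 39.5
```

```bash
python3 m.py
```

```text
[31.4   26.145 -0.14   0.982  0.178  0.752  0.14   1.141 -0.088 -6.807
 39.482 -0.462] [0.6024 0.0803 0.1645]
to axis, units [0.001 0.002 0.   ]
```

Emit:
{"fn": "drive_tool", "kwargs": {"series": [{"slide": [0, 0, 0], "turn": -0.5}, {"slide": [0, 0, 0], "turn": -0.5}, {"slide": [0, 0, 0], "turn": -0.5}, {"slide": [0, 0, 0], "turn": -0.5}, {"slide": [0, 0, 0], "turn": -0.5}]}}

```text
t: 31.9
ee_pos: [0.6024, 0.0804, 0.1645]
tcp_rot: [0.331, -0.426, 0.834, -0.115]
contact_force: [-5.5, -2.7, 5.1]
gripper_width: 0.48
grip_force: 39.8
```

```bash
python3 m.py
```

```text
[31.9   46.122 -0.187  0.929 -0.331  0.702  0.187  2.105 -0.552 -7.686
 39.787 -0.811] [0.6024 0.0804 0.1645]
to axis, units [0.001 0.001 0.   ]
```

Emit:
{"fn": "drive_tool", "kwargs": {"series": [{"slide": [0, 0, 0], "turn": 0.5}, {"slide": [0, 0, 0], "turn": 0.5}, {"slide": [0, 0, 0], "turn": 0.5}, {"slide": [0, 0, 0], "turn": 0.5}, {"slide": [0, 0, 0], "turn": 0.5}]}}

```text
t: 32.4
ee_pos: [0.6024, 0.0803, 0.1645]
tcp_rot: [0.346, -0.272, 0.896, -0.055]
contact_force: [-4.8, -2.1, 5.4]
gripper_width: 0.478
grip_force: 39.5
```

```bash
python3 m.py
```

```text
[32.4   25.846  0.179 -0.978  0.27   0.762 -0.179  0.817 -1.191 -7.402
 39.532 -0.457] [0.6024 0.0803 0.1645]
to axis, units [0.001 0.002 0.   ]
```

Emit:
{"fn": "drive_tool", "kwargs": {"series": [{"slide": [0, 0, 0], "turn": 0}, {"slide": [0, 0, 0], "turn": 0}, {"slide": [0, 0, 0], "turn": 0}, {"slide": [0, 0, 0], "turn": 0}, {"slide": [0, 0, 0], "turn": 0}, {"slide": [0, 0, 0], "turn": 0}]}}

```text
t: 33.0
ee_pos: [0.6024, 0.0804, 0.1645]
tcp_rot: [0.346, -0.273, 0.896, -0.055]
contact_force: [-6.0, -0.7, 5.4]
gripper_width: 0.478
grip_force: 39.5
```

```bash
python3 m.py
```

```text
[33.    25.979 -0.103 -0.168  0.242  0.761  0.103  0.832  0.6   -8.052
 39.53  -0.46 ] [0.6024 0.0804 0.1645]
to axis, units [0.001 0.002 0.001]
```

The to-and-fro joint torque here balances (0.982 / −0.978), and resistance rises on both sides, so the heavy side is at the bottom.

```bash
python3 -c "
from cell import arm
print(arm.job_done())"
```

```text
the job is handed in; nothing more can be done
None
```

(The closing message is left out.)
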